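Hook the filter cassette into the dust-extractor housing

TASK

Take the wooden offcut out of the dust-extractor housing and set it on the bench clear of the housing. Then fit the larger of the two filter cassettes: hook its tongue under the housing's steel lip while it is tilted, and lower the rear gently, without letting it drop, until the cassette lies flat and fully home in the pocket. Leave the smaller cassette and everything else where it is.

Things in the scene. Friction and masses are not known exactly. Their poses are not given: they have to be found in the camera images.
- housing: Low grey dust-extractor housing bolted to the bench, 172 x 124 mm, 36 mm high; a hose spigot sticks out 22 mm at its rear, bolted feet 15 mm at its sides. Its open-topped pocket takes the cassette. Origin on the bench under the pocket's middle; x runs from the lip end (toward the robot) to the rear, z up.
- pocket (a point): Middle of the pocket's floor, 14 mm above the bench, axes as the housing. The pocket is 150 mm long inside (x -75 to +75 mm), 100 mm wide (y), 22 mm deep below the rim. The lip covers its -x end, so that the open top is only 132 mm long, shorter than the cassette.
- lip (a point): Middle of the lip's free edge, on its underside: 57 mm from the pocket's middle toward -x, 16 mm above the pocket's floor. The steel lip is 6 mm thick, its top flush with the rim; it reaches 18 mm out from the pocket's front wall over the whole width, leaving a slot 16 mm high and 18 mm deep beneath.
- cassette: Larger of two like aluminium grille filter cassettes, flat on the bench, about 0.3 kg. 144 mm overall along x, 92 mm wide: body 118 mm long, 22 mm thick; at its -x end, flush with its underside, a steel tongue 26 mm long, 80 mm wide, 6 mm thick. Origin: middle of the overall underside; x points from tongue to rear, z up. Home: origin at the pocket point (play 3 mm in x, 4 mm in y), axes parallel.
- cassette_grip (a point): Centre of the larger cassette's handle bar, 13 mm behind its origin (+x), 47 mm above its underside, 25 mm above the body's top, 85 mm behind the tongue's tip. The black bow handle's bar is 12 mm thick (x), 64 mm long (y), 14 mm high, on two legs 10 mm wide at its ends; take it across the 12 mm.
- offcut_mid (a point): Plain wooden offcut, 38 mm along x, 60 mm along y, 38 mm high, about 0.04 kg, standing loose on the floor of the pocket. This point is its centre.
- offcut: The same offcut; origin in the middle of its underside.
- small_cassette_grip (a point): The smaller cassette, of the same make but 112 x 70 mm overall, for another machine. This point is the centre of its handle bar (52 mm long), 47 mm above its underside, 10 mm behind the middle of its length. x points from tongue to rear.
- square_offcut_mid (a point): Bystander: flat square wooden offcut 50 x 50 x 19 mm on the bench; its centre.
- masking_tape_mid (a point): Bystander: roll of masking tape lying flat, 104 mm across, 25 mm high; its centre.
- vice (a point): Bench vice, fixed, 150 mm high: this point is on the bench at the corner nearest the housing and the robot. It fills the bench from here 190 mm to +x and, to +y, on past the bench's left edge.
- tool_box (a point): Red tool box, fixed, 176 mm high: this point is on the bench at the middle of its side that faces the housing. It reaches 185 mm each way along x and 190 mm toward -y.

How it is judged:
By the outcome, as a careful person would: the job done as asked, in the order asked, and still so for the second after the job is handed in, with the robot touching nothing.
It also fails if it takes over 58 s, if anything falls off the work surface, if the arm or the gripper's body presses on something with over 40 N, if the wrist force passes 120 N, or if a joint passes its speed limit or range.

ROBOT

A 7-joint arm with a two-finger parallel gripper is mounted at the origin on the work surface; the furniture and walls round the work are solid. World frame = base frame: x ahead of the robot, y to its left, z up, the work surface at z = 0. Lengths are in m, angles in rad, forces in N, time in s.
With the tool pointing down it reaches from about 0.35 to 0.9 m from the base axis. Payload 8.1 kg.
Tool frame: the origin (TCP) lies between the finger pads; the fingertips stand 25 mm ahead of it and the grasp point (between the pads) lies 6 mm ahead of it; x points along the fingers, z is the direction in which the jaws open and shut, and the axes are right-handed (so a half turn about x gives the same grasp; the last joint's range is limited). The gripper opens to 85 mm and grips with 20 to 120 N. Pads are 22 mm wide; open, the fingers measure 114 mm over their backs; the gripper's body (76 mm by 85 mm) begins 54 mm behind the grasp point. The pads swing forward as they close: fully open they stand 13 mm farther back than shut.
Start: joints at [-1.249, 0.434, 0.025, 1.573, -0.012, 1.134, -0.075], TCP at [0.258, 0.569, 0.256] pointing down, gripper open.
Joint ranges: [-2.62, 2.62], [-0.44, 2.09], [-1.27, 1.32], [0.08, 2.57], [-1.32, 4.46], [0.12, 2], [-2.74, 2.74]. Speed limits (rad/s): [2.22, 2.22, 3.01, 3.01, 3.14, 3.14, 3.14].

INTERFACE

Orientations are given as a rotation vector (axis times angle).
In Python, from station import arm gives the robot as it stands. The module is installed in compiled form; this text tells all that it offers.
- The arm moves only by the tool arm_command, never from a script. Its argument "moves" is a list of rows, each an object of numbers: "tx", "ty", "tz": the shift along the tool's x, y, z in units of 25 mm (1.0 is 25 mm); "twist": the turn about the tool's x in units of 10 degrees (1.0 is 10 degrees). A call has 1 to 8 rows; each row shifts and turns the pose as measured when the row begins, along the tool's axes as they then stand; what a row does not reach is not made up. A row lasts 1/8 s, in which the tool goes at most 62.5 mm and 10.7 degrees, less where a joint would pass 70% of its speed; a pose out of reach is approached as far as the arm can. A call is refused whole if a number of a shift passes 1 or a number of a turn 1, either way. A call with a gripper value outside its range is refused whole. "grip" is the gripper command: -1 is shut, 1 is fully open, values between are in proportion, set as the call begins (left out, the last holds). The fingers move at their own pace and stop on an object; the grip force is fixed at half the most. Time passes only in rows, so rows that do not move let the fingers close. It gives the time, the measured TCP pose, the force and the opening at its end, in the units of the state.
- arm.observe(): the state, without advancing time (a new reading comes with each control period).
- arm.snapshot(name): name is "side" or "top" or "wrist"; returns (picture, depth): 480x640x3 uint8, blue, green, red; 480x640 float32, m along the optical axis (not along the pixel's ray), 0 where there is no reading.
- arm.camera_info(name): a dict with "camera_matrix" (3x3 intrinsics, pixels), "world_from_camera" (4x4, takes a point from camera to world coordinates). Camera axes: x right, y down, z forward; pixel columns grow to the right and rows downward; lengths in m; the calibration is good to about 2 mm. A picture is of the moment at which its call begins: read the wrist's pose just before it. camera_info takes no time and is no camera call; for the wrist camera it gives the pose at the moment of the call.
- arm.sign_off(): hands the job in, once; it reports no verdict.
The state is a dict: "clock": time; "joint_pos": joint angles; "dq": joint speeds; "effort": joint torques, N m; "ee_pos": TCP position; "tcp_rot": TCP orientation; "wrist_force": force on the tool from outside, world axes, zero at the start; "torque": the same for the moment, N m; "finger_gap": opening from 0.0 (shut) to 1.0 (fully open).
Only numpy, scipy, OpenCV 4.12 (cv2) and the standard library are available. Lean on these libraries where they do the work, as an engineer would, in place of code of your own. Each camera call takes 0.05 s, during which the arm holds its last target. There are 200 camera calls.

## Working session

There is one attempt and no reset: what is moved stays moved. The work goes in short steps, Python scripts to look and compute and a tool call to move; the robot and the scene stay as the last step left them, time stands still between calls to the robot, and variables do not carry over. Pictures are saved under pics/ and viewed, on a budget of 10 in all, crops included, one or two more only if the job needs it, and the job is handed in when it is done.

Besides the shell and the picture viewer there is one more tool, called after "Emit:" as name([rows], argument=value, ...), one row to a line, values as JSON. arm_command: Moves the arm, as the interface text tells. Its arguments: {"type":"object","properties":{"moves":{"type":"array","items":{"type":"object","properties":{"tx":{"type":"number"},"ty":{"type":"number"},"tz":{"type":"number"},"twist":{"type":"number"}}}},"grip":{"type":"number"}},"required":["moves"]}

```bash
mkdir -p pics; cat > h.py <<'E'
import numpy as np,cv2
from station import arm
from scipy.spatial.transform import Rotation as R
def snap(n,f=None):
    p,d=arm.snapshot(n); i=arm.camera_info(n)
    if f: cv2.imwrite(f'pics/{f}.png',p)
    np.savez(f'pics/{f or n}.npz',p=p,d=d,K=i['camera_matrix'],T=i['world_from_camera'])
    return p,d
def cloud(f):
    z=np.load(f'pics/{f}.npz'); d=z['d'];K=z['K'];T=z['T']
    v,u=np.mgrid[:480,:640]
    P=np.stack([(u-K[0,2])/K[0,0]*d,(v-K[1,2])/K[1,1]*d,d],-1)
    return P@T[:3,:3].T+T[:3,3]
E
python3 - <<'E'
from h import *
o=arm.observe();print(o)
print(R.from_rotvec(o['tcp_rot']).as_matrix().round(3))
snap('top','top1');snap('side','side1')
a=arm.camera_info('top');print(a)
E
```

```text
{'clock': 0.0, 'joint_pos': array([-1.24860539,  0.43522634,  0.02495527,  1.57409433, -0.01156664,
        1.13397017, -0.07507566]), 'dq': array([-0.00099717,  0.00014648, -0.00020734,  0.00185217, -0.00084432,
        0.00288664, -0.00121891]), 'effort': array([ 4.79349583e-04, -6.70477939e+01,  1.02480557e+00, -3.16198325e+01,
        1.52673729e-02,  1.27532438e-02, -2.15216397e-05]), 'ee_pos': array([0.25744176, 0.56901658, 0.25552471]), 'tcp_rot': array([-0.89180909,  1.38196752,  0.8902056 ]), 'wrist_force': array([-0.4329255 ,  0.04586946,  0.09498629]), 'torque': array([ 0.0170528 , -0.03680656,  0.00366357]), 'finger_gap': 0.9981216881612897}
[[-0.    -0.911  0.412]
 [-0.001  0.412  0.911]
 [-1.    -0.    -0.002]]
{'camera_matrix': array([[585.17267066,   0.        , 325.46236926],
       [  0.        , 585.17267066, 249.97155229],
       [  0.        ,   0.        ,   1.        ]]), 'world_from_camera': array([[ 8.05076079e-03, -9.75336705e-01,  2.20575375e-01,
         3.41067626e-01],
       [-9.99964181e-01, -8.42862651e-03, -7.71964640e-04,
        -5.70707017e-03],
       [ 2.61207290e-03, -2.20561260e-01, -9.75369626e-01,
         1.00309605e+00],
       [ 0.00000000e+00,  0.00000000e+00,  0.00000000e+00,
         1.00000000e+00]])}
```

View pics/top1.png

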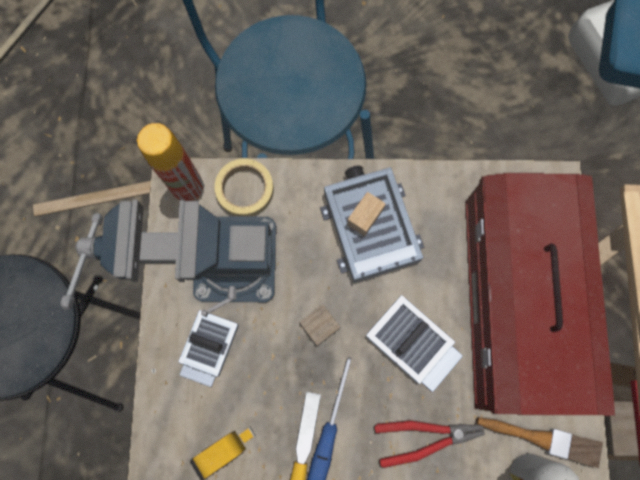

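View pics/side1.png

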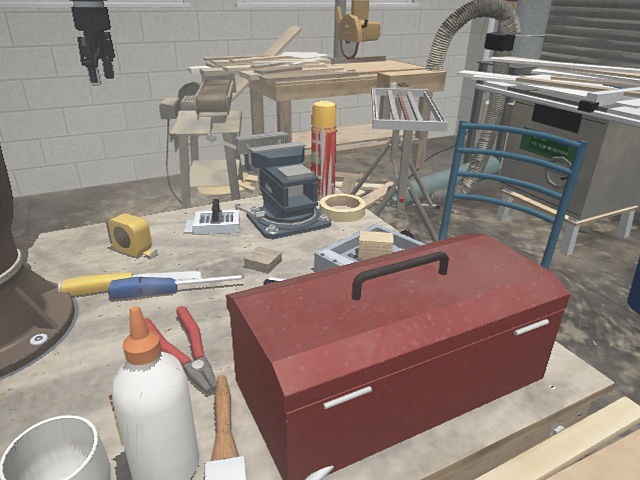

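Top view: the housing is at about (372,225), with its spigot at (355,172) and the lip at (387,262). The offcut is in the pocket at (367,213). The large cassette is at (412,342) with its tongue at (440,368), and the small one is at (210,345). Now to measure these with depth.

```bash
python3 - <<'E'
from h import *
W=cloud('top1')
def reg(name,u0,u1,v0,v1,z0,z1):
    w=W[v0:v1,u0:u1].reshape(-1,3); m=(w[:,2]>z0)&(w[:,2]<z1); w=w[m]
    c,s,a=cv2.minAreaRect((w[:,:2]*1000).astype(np.float32))
    print(name,m.sum(),'c',np.round(c,1),'s',np.round(s,1),'a',round(a,1),'zmed',np.median(w[:,2]).round(4))
    b=cv2.boxPoints(((c),s,a));print(b.round(0).tolist())
reg('bench',290,330,360,400,-.02,.02)
reg('housing rim',315,425,160,282,.030,.040)
reg('offcut',340,390,185,240,.043,.07)
reg('cass body',360,470,290,395,.015,.027)
reg('cass all',360,470,290,395,.004,.027)
reg('cass handle',360,470,290,395,.040,.07)
reg('small handle',175,245,300,390,.040,.07)
reg('sq',295,345,300,350,.010,.03)
reg('tape',210,280,150,220,.015,.03)
reg('toolbox',462,620,170,420,.03,.2)
reg('vice',180,280,200,305,.02,.2)
E
python3 - <<'E'
import cv2
p=cv2.imread('pics/top1.png')[155:400,300:480]
cv2.imwrite('pics/c1.png',cv2.resize(p,None,fx=2.4,fy=2.4,interpolation=cv2.INTER_CUBIC))
E
```

```text
bench 1597 c [345.7  18.6] s [64.  65.8] a 0.5 zmed -0.0005
[[313.0, 51.0], [314.0, -15.0], [378.0, -14.0], [377.0, 52.0]]
housing rim 2931 c [621.6 -83.7] s [193.7 124.5] a 18.0 zmed 0.0352
[[510.0, -54.0], [549.0, -173.0], [733.0, -113.0], [694.0, 5.0]]
offcut 794 c [625.7 -75. ] s [38.3 60.9] a 55.7 zmed 0.0512
[[590.0, -74.0], [640.0, -108.0], [662.0, -76.0], [611.0, -42.0]]
cass body 2406 c [ 445. -176.] s [118.  174.5] a 48.3 zmed 0.0206
[[341.0, -162.0], [471.0, -278.0], [549.0, -190.0], [419.0, -74.0]]
cass all 4289 c [ 410.1 -161.2] s [173.6 188.5] a 1.0 zmed 0.0166
[[322.0, -68.0], [325.0, -257.0], [498.0, -254.0], [495.0, -65.0]]
cass handle 307 c [ 414.  -148.3] s [12.1 63. ] a 48.5 zmed 0.0529
[[386.0, -132.0], [434.0, -174.0], [442.0, -165.0], [394.0, -123.0]]
small handle 270 c [423.8 180.5] s [51.9 53.3] a 70.0 zmed 0.0526
[[390.0, 165.0], [440.0, 147.0], [458.0, 196.0], [408.0, 214.0]]
sq 896 c [437.1   2.6] s [50.4 49.9] a 37.4 zmed 0.0185
[[402.0, 7.0], [432.0, -33.0], [472.0, -2.0], [442.0, 38.0]]
tape 1294 c [674.8 138.5] s [111.4 101.1] a 2.8 zmed 0.0234
[[617.0, 186.0], [622.0, 85.0], [733.0, 91.0], [728.0, 192.0]]
toolbox 30977 c [ 481.4 -336.5] s [177.7 364.4] a 90.0 zmed 0.1436
[[299.0, -425.0], [664.0, -425.0], [664.0, -248.0], [299.0, -248.0]]
vice 6820 c [559.2 149.8] s [185.1 131.9] a 0.7 zmed 0.1261
[[466.0, 215.0], [467.0, 83.0], [653.0, 85.0], [651.0, 217.0]]
```

View pics/c1.png

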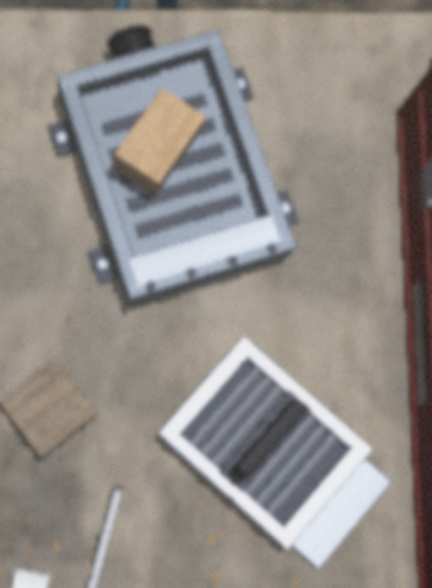

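The measurements match the given sizes. The housing's yaw is 18° and its pocket centre is about (611,-87). The offcut is at (626,-75), with its 38 mm side along 55.8°. The cassette's grip point is at (414,-148) and its yaw is 48.5°.

The tool can't be tilted by these moves. I'll grip the cassette handle across its 64 mm length, so it can pivot about its y axis in the jaws. First the offcut.

```bash
cat >> h.py <<'E'
def go(x,y,z,yaw=None,tip=0.0):
    """units of shift to put the TCP at x,y,z (m) in present tool axes; twist units to bring jaw axis to yaw deg"""
    o=arm.observe();M=R.from_rotvec(o['tcp_rot']).as_matrix();d=np.array([x,y,z])-o['ee_pos']
    cur=np.degrees(np.arctan2(M[1,2],M[0,2]))
    tw=None if yaw is None else -((yaw-cur+90)%180-90)
    print('t',round(o['clock'],2),'pos',o['ee_pos'].round(4),'jaw',cur.round(1),'down',M[:,0].round(3),'gap',round(o['finger_gap'],3),'F',o['wrist_force'].round(1))
    print('units now',(M.T@d/.025).round(2),'twist',tw if tw is None else round(tw/10,2))
    if yaw is not None:
        M2=M@R.from_rotvec([np.radians(tw),0,0]).as_matrix();print('units after twist',(M2.T@d/.025).round(2))
E
```

Emit:
arm_command([
  {"twist": 1,"tz": -0.5,"ty": -1},
  {"tz": -0.5,"ty": -1},
  {"tz": -0.5,"ty": -1},
  {"tz": -0.5,"ty": -1},
  {"tz": -0.5,"ty": -1},
  {"tz": -0.5,"ty": -1},
  {"tz": -0.5,"ty": -1},
  {"tz": -0.5,"ty": -1},
], grip=0.25)

```text
$.moves[0]: bad value
```

```bash
python3 -c "
from h import *
go(.626,-.075,.16,55.8)"
```

```text
t 0.1 pos [0.2575 0.569  0.2556] jaw 65.7 down [-0.    -0.001 -1.   ] gap 1.0 F [ 0.8 -0.5  0.5]
units now [  3.85 -24.05 -17.39] twist 0.99
units after twist [  3.85 -26.67 -13.02]
```

Emit:
arm_command([
  {"tx": 0,"ty": -0.98,"tz": -0.48,"twist": 0.98},
  {"tx": 0,"ty": -0.98,"tz": -0.48,"twist": 0},
  {"tx": 0,"ty": -0.98,"tz": -0.48,"twist": 0},
  {"tx": 0,"ty": -0.98,"tz": -0.48,"twist": 0},
  {"tx": 0,"ty": -0.98,"tz": -0.48,"twist": 0},
  {"tx": 0,"ty": -0.98,"tz": -0.48,"twist": 0},
  {"tx": 0,"ty": -0.98,"tz": -0.48,"twist": 0},
  {"tx": 0,"ty": -0.98,"tz": -0.48,"twist": 0},
], grip=0.25)

```text
clock: 1.1
ee_pos: [0.3711, 0.3739, 0.2535]
tcp_rot: [-0.762, 1.439, 0.758]
wrist_force: [0.2, 0.7, 0.2]
finger_gap: 0.625
```

```bash
python3 -c "
from h import *
go(.626,-.075,.16,55.8)"
```

```text
t 1.1 pos [0.3711 0.3739 0.2535] jaw 55.8 down [-0.003 -0.005 -1.   ] gap 0.625 F [0.2 0.7 0.2]
units now [  3.79 -18.52  -9.1 ] twist 0.0
units after twist [  3.79 -18.52  -9.1 ]
```

Emit:
arm_command([
  {"tx": 0,"ty": -0.98,"tz": -0.48,"twist": 0},
  {"tx": 0,"ty": -0.98,"tz": -0.48,"twist": 0},
  {"tx": 0,"ty": -0.98,"tz": -0.48,"twist": 0},
  {"tx": 0,"ty": -0.98,"tz": -0.48,"twist": 0},
  {"tx": 0,"ty": -0.98,"tz": -0.48,"twist": 0},
  {"tx": 0,"ty": -0.98,"tz": -0.48,"twist": 0},
  {"tx": 0,"ty": -0.98,"tz": -0.48,"twist": 0},
  {"tx": 0,"ty": -0.98,"tz": -0.48,"twist": 0},
])

```text
clock: 2.1
ee_pos: [0.482, 0.1719, 0.2537]
tcp_rot: [-0.762, 1.44, 0.758]
wrist_force: [0.6, 0.8, -0.8]
finger_gap: 0.621
```

Emit:
arm_command([
  {"tx": 0,"ty": -0.98,"tz": -0.48,"twist": 0},
  {"tx": 0,"ty": -0.98,"tz": -0.48,"twist": 0},
  {"tx": 0,"ty": -0.98,"tz": -0.48,"twist": 0},
  {"tx": 0,"ty": -0.98,"tz": -0.48,"twist": 0},
  {"tx": 0,"ty": -0.98,"tz": -0.48,"twist": 0},
  {"tx": 0,"ty": -0.98,"tz": -0.48,"twist": 0},
  {"tx": 0,"ty": -0.98,"tz": -0.48,"twist": 0},
  {"tx": 0,"ty": -0.98,"tz": -0.48,"twist": 0},
])

```text
clock: 3.1
ee_pos: [0.5905, -0.0293, 0.2534]
tcp_rot: [-0.761, 1.442, 0.759]
wrist_force: [-0.8, -0.3, -0.4]
finger_gap: 0.624
```

```bash
python3 -c "
from h import *
go(.626,-.075,.16,55.8)"
```

```text
t 3.1 pos [ 0.5905 -0.0293  0.2534] jaw 55.8 down [-0.006 -0.005 -1.   ] gap 0.624 F [-0.8 -0.3 -0.4]
units now [ 3.74 -2.21 -0.68] twist 0.0
units after twist [ 3.74 -2.21 -0.68]
```

Emit:
arm_command([
  {"tx": 0,"ty": -0.98,"tz": -0.3,"twist": 0},
  {"tx": 0,"ty": -0.98,"tz": -0.3,"twist": 0},
  {"tx": 0,"ty": -0.2,"tz": -0.05,"twist": 0},
  {"tx": 0,"ty": 0,"tz": 0,"twist": 0},
])

```text
clock: 3.6
ee_pos: [0.6254, -0.0786, 0.2526]
tcp_rot: [-0.758, 1.445, 0.757]
wrist_force: [0.2, 0.2, 0.2]
finger_gap: 0.624
```

```bash
python3 - <<'E'
from h import *
go(.626,-.075,.048,55.8)
snap('wrist','w1')
W=cloud('w1').reshape(-1,3)
def reg(n,x0,x1,y0,y1,z0,z1):
    m=(W[:,0]>x0)&(W[:,0]<x1)&(W[:,1]>y0)&(W[:,1]<y1)&(W[:,2]>z0)&(W[:,2]<z1);w=W[m]
    c,s,a=cv2.minAreaRect((w[:,:2]*1000).astype(np.float32))
    print(n,m.sum(),np.round(c,1),np.round(s,1),round(a,1),np.median(w[:,2]).round(4));print(cv2.boxPoints((c,s,a)).round().tolist())
reg('off',.57,.68,-.13,-.02,.044,.06)
reg('hous',.48,.77,-.2,.05,.030,.040)
E
```

```text
t 3.6 pos [ 0.6254 -0.0786  0.2526] jaw 55.6 down [-0.008 -0.005 -1.   ] gap 0.624 F [0.2 0.2 0.2]
units now [8.18 0.03 0.2 ] twist -0.02
units after twist [8.18 0.03 0.2 ]
off 2608 [623.9 -76.9] [38.1 59.7] 55.8 0.0514
[[589.0, -76.0], [638.0, -109.0], [659.0, -78.0], [610.0, -44.0]]
hous 9402 [620.4 -85.6] [193.9 124.2] 17.9 0.0353
[[509.0, -56.0], [547.0, -174.0], [732.0, -115.0], [694.0, 3.0]]
```

View pics/w1.png

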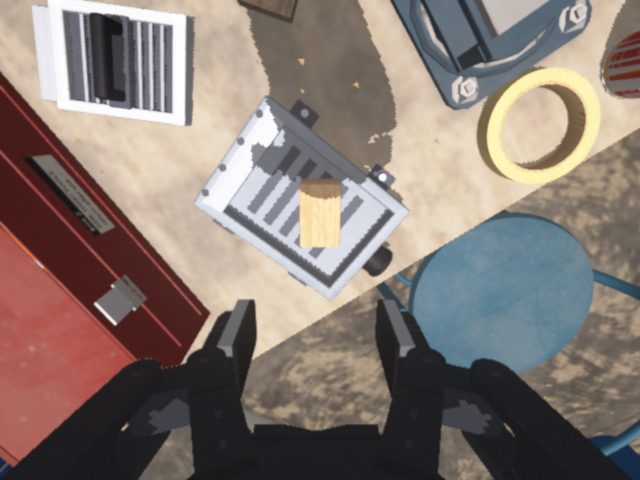

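Wrist view: the offcut at (320,213) is square to the jaws, and its measured position agrees with the top camera within 2 mm. Descending.

Emit:
arm_command([
  {"tx": 0.98,"ty": 0.09,"tz": 0.06,"twist": 0},
  {"tx": 0.98,"ty": 0,"tz": 0,"twist": 0},
  {"tx": 0.98,"ty": 0,"tz": 0,"twist": 0},
  {"tx": 0.98,"ty": 0,"tz": 0,"twist": 0},
  {"tx": 0.98,"ty": 0,"tz": 0,"twist": 0},
  {"tx": 0.98,"ty": 0,"tz": 0,"twist": 0},
  {"tx": 0.6,"ty": 0,"tz": 0,"twist": 0},
  {"tx": 0,"ty": 0,"tz": 0,"twist": 0},
])

```text
clock: 4.65
ee_pos: [0.6203, -0.0666, 0.088]
tcp_rot: [-0.763, 1.438, 0.769]
wrist_force: [0.4, 0.1, 0.7]
finger_gap: 0.623
```

```bash
python3 -c "
from h import *
go(.6245,-.076,.047,55.8)"
```

```text
t 4.65 pos [ 0.6203 -0.0666  0.088 ] jaw 56.3 down [-0.007  0.    -1.   ] gap 0.623 F [0.4 0.1 0.7]
units now [ 1.64 -0.36 -0.21] twist 0.05
units after twist [ 1.64 -0.36 -0.21]
```

Emit:
arm_command([
  {"tx": 0,"ty": -0.36,"tz": -0.21,"twist": 0},
  {"tx": 0.6,"ty": 0,"tz": 0,"twist": 0},
  {"tx": 0.5,"ty": -0.05,"tz": -0.03,"twist": 0},
  {"tx": 0.5,"ty": -0.05,"tz": -0.03,"twist": 0},
  {"tx": 0,"ty": 0,"tz": 0,"twist": 0},
])

```text
clock: 5.28
ee_pos: [0.6274, -0.0796, 0.0471]
tcp_rot: [-0.764, 1.435, 0.768]
wrist_force: [-0.5, -0.2, 0.4]
finger_gap: 0.627
```

```bash
python3 -c "
from h import *
go(.6245,-.076,.047,55.8)"
```

```text
t 5.28 pos [ 0.6274 -0.0796  0.0471] jaw 56.3 down [-0.004  0.    -1.   ] gap 0.627 F [-0.5 -0.2  0.4]
units now [0.   0.18 0.05] twist 0.05
units after twist [0.   0.18 0.05]
```

Good; close on it, and lift.

Emit:
arm_command([
  {"tx": 0,"ty": 0.15,"tz": 0.04,"twist": 0},
  {"tx": 0,"ty": 0,"tz": 0,"twist": 0},
  {"tx": 0,"ty": 0,"tz": 0,"twist": 0},
  {"tx": 0,"ty": 0,"tz": 0,"twist": 0},
  {"tx": -0.3,"ty": 0,"tz": 0,"twist": 0},
  {"tx": -0.6,"ty": 0,"tz": 0,"twist": 0},
  {"tx": -0.98,"ty": 0,"tz": 0,"twist": 0},
  {"tx": -0.98,"ty": 0,"tz": 0,"twist": 0},
], grip=-1)

```text
clock: 6.28
ee_pos: [0.6246, -0.0762, 0.1224]
tcp_rot: [-0.764, 1.436, 0.768]
wrist_force: [0.4, 0.1, -0.7]
finger_gap: 0.439
```

```bash
python3 -c "
from h import *
go(.39,.082,.12,56)"
```

```text
t 6.28 pos [ 0.6246 -0.0762  0.1224] jaw 56.3 down [-0.005  0.    -1.   ] gap 0.439 F [ 0.4  0.1 -0.7]
units now [ 0.15 11.32  0.05] twist 0.03
units after twist [ 0.15 11.32 -0.  ]
```

Emit:
arm_command([
  {"tx": -0.6,"ty": 0.98,"tz": -0.2,"twist": 0},
  {"tx": -0.6,"ty": 0.98,"tz": -0.2,"twist": 0},
  {"tx": -0.6,"ty": 0.98,"tz": -0.2,"twist": 0},
  {"tx": -0.6,"ty": 0.98,"tz": -0.2,"twist": 0},
  {"tx": -0.4,"ty": 0.98,"tz": 0,"twist": 0},
  {"tx": 0,"ty": 0.98,"tz": 0,"twist": 0},
  {"tx": 0,"ty": 0.98,"tz": 0.2,"twist": 0},
  {"tx": 0,"ty": 0.98,"tz": 0.2,"twist": 0},
])

```text
clock: 7.28
ee_pos: [0.4551, 0.0246, 0.2061]
tcp_rot: [-0.764, 1.422, 0.758]
wrist_force: [-0.3, -0.0, -0.4]
finger_gap: 0.43
```

```bash
python3 -c "
from h import *
go(.39,.082,.10,56)"
```

```text
t 7.28 pos [0.4551 0.0246 0.2061] jaw 56.0 down [ 0.011  0.002 -1.   ] gap 0.43 F [-0.3 -0.  -0.4]
units now [4.22 3.48 0.41] twist 0.0
units after twist [4.22 3.48 0.41]
```

Emit:
arm_command([
  {"tx": 0,"ty": 0.98,"tz": 0.1,"twist": 0},
  {"tx": 0.3,"ty": 0.98,"tz": 0.1,"twist": 0},
  {"tx": 0.6,"ty": 0.98,"tz": 0.1,"twist": 0},
  {"tx": 0.98,"ty": 0.4,"tz": 0.1,"twist": 0},
  {"tx": 0.98,"ty": 0,"tz": 0,"twist": 0},
  {"tx": 0.98,"ty": 0,"tz": 0,"twist": 0},
  {"tx": 0.6,"ty": 0,"tz": 0,"twist": 0},
  {"tx": 0,"ty": 0,"tz": 0,"twist": 0},
])

```text
clock: 8.28
ee_pos: [0.3935, 0.0838, 0.1002]
tcp_rot: [-0.763, 1.407, 0.758]
wrist_force: [1.0, -0.0, -0.1]
finger_gap: 0.435
```

```bash
python3 -c "
from h import *
go(.39,.082,.035,56)"
```

```text
t 8.28 pos [0.3935 0.0838 0.1002] jaw 56.1 down [ 0.024  0.009 -1.   ] gap 0.435 F [ 1.  -0.  -0.1]
units now [ 2.6   0.12 -0.19] twist 0.01
units after twist [ 2.6   0.11 -0.19]
```

Emit:
arm_command([
  {"tx": 0.8,"ty": 0.1,"tz": -0.15,"twist": 0},
  {"tx": 0.8,"ty": 0,"tz": 0,"twist": 0},
  {"tx": 0.6,"ty": 0,"tz": 0,"twist": 0},
  {"tx": 0.3,"ty": 0,"tz": 0,"twist": 0},
  {"tx": 0,"ty": 0,"tz": 0,"twist": 0},
])

```text
clock: 8.9
ee_pos: [0.3953, 0.084, 0.0415]
tcp_rot: [-0.762, 1.397, 0.755]
wrist_force: [-0.9, -0.4, -0.3]
finger_gap: 0.436
```

```bash
python3 -c "
from h import *
go(.39,.082,.033,56)"
```

```text
t 8.9 pos [0.3953 0.084  0.0415] jaw 56.1 down [ 0.033  0.013 -0.999] gap 0.436 F [-0.9 -0.4 -0.3]
units now [ 0.33  0.14 -0.19] twist 0.01
units after twist [ 0.33  0.14 -0.2 ]
```

Emit:
arm_command([
  {"tx": 0.28,"ty": 0,"tz": 0,"twist": 0},
  {"tx": 0.06,"ty": 0,"tz": 0,"twist": 0},
  {"tx": 0,"ty": 0,"tz": 0,"twist": 0},
])

```text
clock: 9.28
ee_pos: [0.3963, 0.0843, 0.0342]
tcp_rot: [-0.761, 1.395, 0.755]
wrist_force: [-1.7, -0.3, 4.1]
finger_gap: 0.437
```

Emit:
arm_command([
  {"tx": 0,"ty": 0,"tz": 0,"twist": 0},
  {"tx": 0,"ty": 0,"tz": 0,"twist": 0},
  {"tx": -0.4,"ty": 0,"tz": 0,"twist": 0},
  {"tx": -0.98,"ty": 0,"tz": 0,"twist": 0},
  {"tx": -0.98,"ty": 0,"tz": 0,"twist": 0},
  {"tx": -0.98,"ty": 0,"tz": 0,"twist": 0},
], grip=0.3)

```text
clock: 10.02
ee_pos: [0.3924, 0.0826, 0.1206]
tcp_rot: [-0.761, 1.398, 0.755]
wrist_force: [1.0, 0.0, -0.7]
finger_gap: 0.65
```

```bash
python3 -c "
from h import *
go(.414,-.148,.15,-41.5)"
```

```text
t 10.03 pos [0.3924 0.0826 0.1206] jaw 56.0 down [ 0.032  0.013 -0.999] gap 0.65 F [ 1.   0.  -0.7]
units now [-1.27 -5.9  -7.13] twist -8.25
units after twist [-1.27  6.3  -6.78]
```

Emit:
arm_command([
  {"tx": -0.5,"ty": 0,"tz": 0,"twist": 0.98},
  {"tx": -0.5,"ty": 0,"tz": -0.5,"twist": 0.98},
  {"tx": -0.3,"ty": 0,"tz": -0.9,"twist": 0.98},
  {"tx": 0,"ty": -0.3,"tz": -0.9,"twist": 0.98},
  {"tx": 0,"ty": -0.5,"tz": -0.8,"twist": 0.98},
  {"tx": 0,"ty": -0.7,"tz": -0.6,"twist": 0.98},
  {"tx": 0,"ty": -0.9,"tz": -0.4,"twist": 0.98},
  {"tx": 0,"ty": -0.98,"tz": -0.2,"twist": 0.98},
], grip=1)

```text
clock: 11.02
ee_pos: [0.2937, -0.0385, 0.1543]
tcp_rot: [0.36, 1.51, -0.315]
wrist_force: [0.8, 0.0, 0.1]
finger_gap: 1.002
```

```bash
python3 -c "
from h import *
go(.414,-.148,.16,-41.5)
print(arm.observe()['joint_pos'].round(2))"
```

```text
t 11.03 pos [ 0.2937 -0.0385  0.1543] jaw -24.8 down [ 0.04   0.021 -0.999] gap 1.002 F [0.8 0.  0.1]
units now [-0.13 -1.96  6.21] twist 1.67
units after twist [-0.13 -0.09  6.51]
[-0.58 -0.01  0.56  2.48 -0.02  0.63 -0.43]
```

Emit:
arm_command([
  {"tx": 0,"ty": -0.2,"tz": 0.9,"twist": 0.84},
  {"tx": 0,"ty": -0.1,"tz": 0.9,"twist": 0.84},
  {"tx": 0,"ty": 0,"tz": 0.98,"twist": 0},
  {"tx": 0,"ty": 0,"tz": 0.98,"twist": 0},
  {"tx": 0,"ty": 0,"tz": 0.98,"twist": 0},
  {"tx": 0,"ty": 0,"tz": 0.98,"twist": 0},
  {"tx": 0,"ty": 0,"tz": 0.7,"twist": 0},
  {"tx": 0,"ty": 0,"tz": 0,"twist": 0},
])

```text
clock: 12.02
ee_pos: [0.4155, -0.1486, 0.1603]
tcp_rot: [0.609, 1.462, -0.544]
wrist_force: [-0.6, -0.7, 0.9]
finger_gap: 0.999
```

```bash
python3 - <<'E'
from h import *
go(.414,-.148,.055,-41.5)
snap('wrist','w2');snap('top','top2')
def reg(W,n,x0,x1,y0,y1,z0,z1):
    W=W.reshape(-1,3)
    m=(W[:,0]>x0)&(W[:,0]<x1)&(W[:,1]>y0)&(W[:,1]<y1)&(W[:,2]>z0)&(W[:,2]<z1);w=W[m]
    if m.sum()<30: print(n,'few');return
    c,s,a=cv2.minAreaRect((w[:,:2]*1000).astype(np.float32))
    print(n,m.sum(),np.round(c,1),np.round(s,1),round(a,1),np.median(w[:,2]).round(4))
for f in('w2','top2'):
    W=cloud(f)
    reg(W,f+'handle',.37,.46,-.2,-.1,.046,.06);reg(W,f+'off',.34,.45,.03,.13,.025,.045)
p=np.load('pics/w2.npz')['p'];q=np.load('pics/top2.npz')['p']
cv2.imwrite('pics/both.png',np.hstack([cv2.resize(p,(400,300)),cv2.resize(q,(400,300))]))
E
```

```text
t 12.03 pos [ 0.4155 -0.1486  0.1603] jaw -42.4 down [ 0.042  0.027 -0.999] gap 0.999 F [-0.6 -0.7  0.9]
units now [ 4.2  -0.23 -0.11] twist -0.09
units after twist [ 4.2  -0.23 -0.12]
w2handle 1687 [ 412.4 -149.9] [12.7 63.9] 48.5 0.0528
w2off 3558 [390.6  75.9] [20.3 59.9] 56.1 0.037
top2handle few
top2off 883 [397.2  85.6] [38.5 59.9] 56.2 0.0374
```

View pics/both.png

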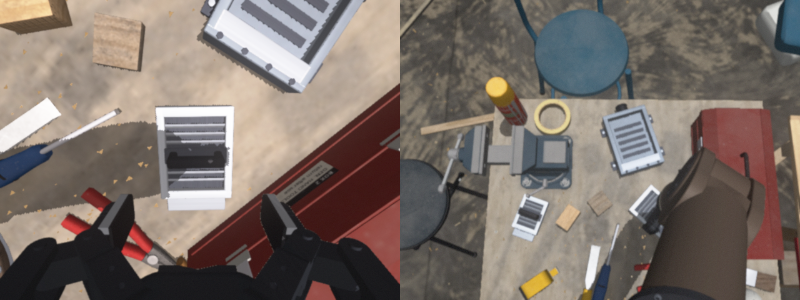

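The offcut stands clear on the bench at (397,86). The handle is at about (413,-149), square to the jaws. Descending to grip it by its ends.

Emit:
arm_command([
  {"tx": 0.9,"ty": -0.2,"tz": -0.1,"twist": -0.09},
  {"tx": 0.9,"ty": 0,"tz": 0,"twist": 0},
  {"tx": 0.7,"ty": 0,"tz": 0,"twist": 0},
  {"tx": 0,"ty": 0,"tz": 0,"twist": 0},
])

```text
clock: 12.62
ee_pos: [0.4089, -0.1439, 0.0967]
tcp_rot: [0.596, 1.469, -0.526]
wrist_force: [-0.1, 0.7, 0.0]
finger_gap: 1.0
```

```bash
python3 -c "
from h import *
go(.413,-.1493,.048,-41.5)"
```

```text
t 12.62 pos [ 0.4089 -0.1439  0.0967] jaw -41.3 down [ 0.041  0.032 -0.999] gap 1.0 F [-0.1  0.7  0. ]
units now [ 1.95 -0.15  0.25] twist 0.02
units after twist [ 1.95 -0.15  0.25]
```

Emit:
arm_command([
  {"tx": 0,"ty": -0.12,"tz": 0.25,"twist": 0},
  {"tx": 0.7,"ty": 0,"tz": 0.02,"twist": 0},
  {"tx": 0.7,"ty": 0,"tz": 0.02,"twist": 0},
  {"tx": 0.5,"ty": 0,"tz": 0,"twist": 0},
  {"tx": 0,"ty": 0,"tz": 0,"twist": 0},
])

```text
clock: 13.25
ee_pos: [0.4171, -0.1503, 0.0518]
tcp_rot: [0.596, 1.463, -0.522]
wrist_force: [-0.0, 0.4, -0.4]
finger_gap: 0.996
```

```bash
python3 -c "
from h import *
go(.413,-.1493,.048,-41.5)"
```

```text
t 13.25 pos [ 0.4171 -0.1503  0.0518] jaw -41.2 down [ 0.047  0.032 -0.998] gap 0.996 F [-0.   0.4 -0.4]
units now [ 0.14 -0.08 -0.15] twist 0.03
units after twist [ 0.14 -0.08 -0.15]
```

Emit:
arm_command([
  {"tx": 0.14,"ty": -0.06,"tz": -0.14,"twist": 0},
  {"tx": 0,"ty": 0,"tz": 0,"twist": 0},
])

```text
clock: 13.5
ee_pos: [0.4138, -0.1492, 0.0488]
tcp_rot: [0.597, 1.462, -0.522]
wrist_force: [0.4, 0.1, 0.2]
finger_gap: 1.003
```

Emit:
arm_command([
  {"tx": 0,"ty": 0,"tz": 0,"twist": 0},
  {"tx": 0,"ty": 0,"tz": 0,"twist": 0},
  {"tx": 0,"ty": 0,"tz": 0,"twist": 0},
  {"tx": 0,"ty": 0,"tz": 0,"twist": 0},
], grip=-1)

```text
clock: 14.0
ee_pos: [0.4139, -0.1492, 0.0498]
tcp_rot: [0.597, 1.461, -0.522]
wrist_force: [0.5, -0.1, -2.7]
finger_gap: 0.737
```

```bash
python3 -c "
from h import *
go(.413,-.1493,.048,-41.5)
snap('wrist','w3')"
```

```text
t 14.0 pos [ 0.4139 -0.1492  0.0498] jaw -41.2 down [ 0.05   0.032 -0.998] gap 0.737 F [ 0.5 -0.1 -2.7]
units now [ 0.07 -0.03 -0.03] twist 0.03
units after twist [ 0.07 -0.03 -0.03]
```

View pics/w3.png

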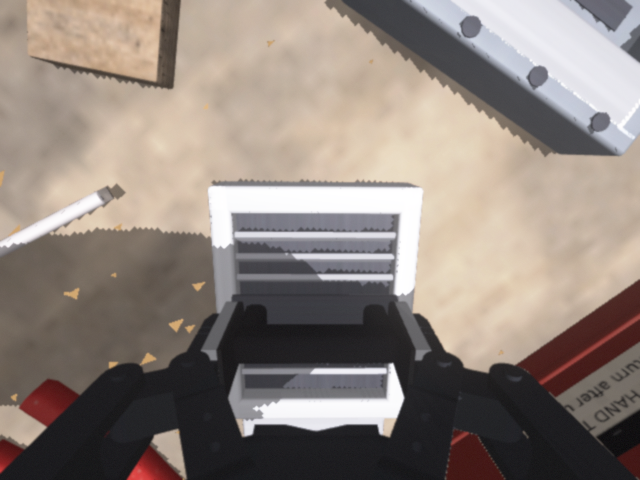

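The jaws grip the bar ends (gap about 63 mm), with the tips above the body. Lift and see how it hangs.

Emit:
arm_command([
  {"tx": -0.3,"ty": 0,"tz": 0,"twist": 0},
  {"tx": -0.5,"ty": 0,"tz": 0,"twist": 0},
  {"tx": -0.8,"ty": 0,"tz": 0,"twist": 0},
  {"tx": -0.98,"ty": 0,"tz": 0,"twist": 0},
  {"tx": -0.98,"ty": 0,"tz": 0,"twist": 0},
  {"tx": 0,"ty": 0,"tz": 0,"twist": 0},
])

```text
clock: 14.8
ee_pos: [0.4087, -0.1525, 0.1441]
tcp_rot: [0.598, 1.461, -0.522]
wrist_force: [0.0, 0.1, -3.0]
finger_gap: 0.731
```

```bash
cat >> h.py <<'E'
def tilt(f):
    """pitch of the held body (deg, rear up +) and points in the grip's vertical plane, from the wrist depth"""
    o=arm.observe();M=R.from_rotvec(o['tcp_rot']).as_matrix();snap('wrist',f);W=cloud(f)
    ex=np.array([M[0,1],M[1,1],0]);ex/=np.linalg.norm(ex);ey=np.array([-ex[1],ex[0],0])
    D=W-o['ee_pos'];a=D@ex;b=D@ey;h=W[...,2]
    m=(abs(b)<.05)&(a>.015)&(a<.085)&(D[...,2]>-.07)&(D[...,2]<.02)
    A=a[m];H=h[m];B=b[m]
    e=m&(abs(abs(b)-.041)<.003)   # side rails of the frame
    k=np.polyfit(a[e],h[e],1) if e.sum()>20 else [np.nan]*2
    r=abs(h[e]-np.polyval(k,a[e]))<.002
    if r.sum()>20:k=np.polyfit(a[e][r],h[e][r],1)
    top=m&(abs(h-np.polyval(k,a))<.003)
    print('tilt',np.degrees(np.arctan(k[0])).round(2),'top z under TCP',round(k[1],4),'rear a',np.percentile(a[top],99.5).round(4),'b',np.percentile(b[top],[1,99]).round(4),'n',e.sum(),r.sum(),'yaw',np.degrees(np.arctan2(ex[1],ex[0])).round(1))
    if top.sum()>50:
        c,s,g=cv2.minAreaRect((W[top][:,:2]*1000).astype(np.float32));print('rect',np.round(c,1),np.round(s,1),round(g,1))
E
python3 - <<'E'
from h import *
go(.5,-.1,.15,-72)
tilt('w4')
E
```

```text
t 14.8 pos [ 0.4087 -0.1525  0.1441] jaw -41.3 down [ 0.049  0.032 -0.998] gap 0.731 F [ 0.   0.1 -3. ]
units now [0.01 3.99 1.36] twist 3.07
units after twist [ 0.01  4.13 -0.87]
tilt -0.75 top z under TCP 0.1154 rear a 0.0576 b [-0.0451  0.0451] n 2732 2521 yaw 48.8
rect [ 432.7 -125.1] [42.8 92.3] 48.8
```

Held flat (tilt -0.75°), with the TCP 51 mm above the underside and 57.6 mm ahead of the rear edge. Turn to the housing's yaw and carry it over.

Emit:
arm_command([
  {"tx": 0,"ty": 0.5,"tz": 0.2,"twist": 0.8},
  {"tx": 0,"ty": 0.8,"tz": 0.15,"twist": 0.8},
  {"tx": 0,"ty": 0.9,"tz": 0.1,"twist": 0.8},
  {"tx": 0,"ty": 0.9,"tz": 0,"twist": 0.68},
  {"tx": 0,"ty": 0.9,"tz": 0,"twist": 0},
  {"tx": 0,"ty": 0.9,"tz": 0,"twist": 0},
  {"tx": 0,"ty": 0.9,"tz": 0,"twist": 0},
  {"tx": 0,"ty": 0.9,"tz": 0,"twist": 0},
])

```text
clock: 15.85
ee_pos: [0.5631, -0.0874, 0.1452]
tcp_rot: [1.029, 1.325, -0.948]
wrist_force: [0.0, -0.1, -2.0]
finger_gap: 0.731
```

```bash
python3 - <<'E'
from h import *
go(.6454,-.0764,.115,-72)
E
```

```text
t 15.85 pos [ 0.5631 -0.0874  0.1452] jaw -73.2 down [ 0.036  0.034 -0.999] gap 0.731 F [ 0.  -0.1 -2. ]
units now [1.34 3.22 0.56] twist -0.12
units after twist [1.34 3.21 0.63]
```

Emit:
arm_command([
  {"tx": 0,"ty": 0.9,"tz": 0.3,"twist": -0.12},
  {"tx": 0,"ty": 0.9,"tz": 0.3,"twist": 0},
  {"tx": 0.2,"ty": 0.8,"tz": 0.1,"twist": 0},
  {"tx": 0.3,"ty": 0.5,"tz": 0,"twist": 0},
  {"tx": 0,"ty": 0,"tz": 0,"twist": 0},
])

```text
clock: 16.48
ee_pos: [0.643, -0.0776, 0.1283]
tcp_rot: [1.009, 1.342, -0.935]
wrist_force: [-0.5, -0.5, -2.6]
finger_gap: 0.733
```

```bash
python3 - <<'E'
from h import *
go(.6454,-.0764,.105,-72)
tilt('w5')
E
```

```text
t 16.48 pos [ 0.643  -0.0776  0.1283] jaw -71.8 down [ 0.026  0.035 -0.999] gap 0.733 F [-0.5 -0.5 -2.6]
units now [0.94 0.07 0.01] twist 0.02
units after twist [0.94 0.07 0.01]
tilt -5.75 top z under TCP 0.1027 rear a 0.0568 b [-0.0452  0.0448] n 2653 1578 yaw 18.2
rect [677.3 -66.5] [42.  92.4] 18.2
```

View pics/w5.png

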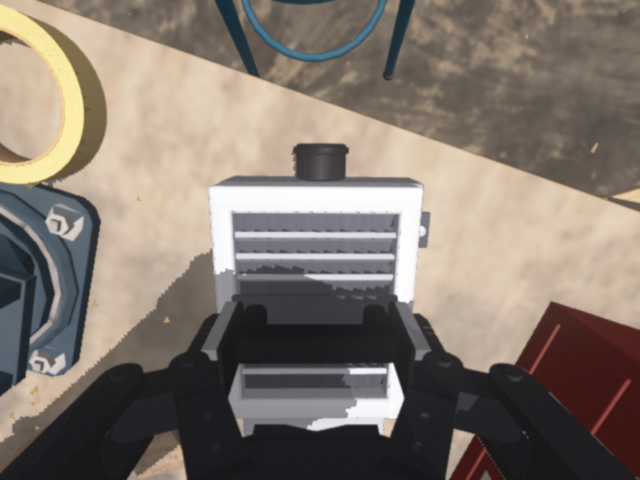

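Wrist view: the cassette hides the housing, with the spigot centred behind it at (321,160). The tilt fit is mixing up roll and pitch, so I'll refit the saved depth as a plane.

```bash
cat >> h.py <<'E'
def plane(f,take=True):
    o=arm.observe();M=R.from_rotvec(o['tcp_rot']).as_matrix()
    if take: snap('wrist',f)
    W=cloud(f)
    ex=np.array([M[0,1],M[1,1],0]);ex/=np.linalg.norm(ex);ey=np.array([-ex[1],ex[0],0])
    D=W-o['ee_pos'];a=D@ex;b=D@ey;h=W[...,2]
    m=(abs(b)<.047)&(a>.012)&(a<.085)&(D[...,2]>-.06)&(D[...,2]<.0)
    A=np.c_[a[m],b[m],np.ones(m.sum())];H=h[m];best=0
    rng=np.random.default_rng(0)
    for _ in range(400):
        i=rng.choice(len(H),3,False)
        try:k=np.linalg.solve(A[i],H[i])
        except Exception:continue
        if abs(k[0])>.4 or abs(k[1])>.1:continue
        r=abs(A@k-H)<.0012
        if r.sum()>best:best=r.sum();R_=r
    k=np.linalg.lstsq(A[R_],H[R_],rcond=None)[0]
    c,s,g=cv2.minAreaRect((A[R_][:,:2]*1000).astype(np.float32))
    print('pitch(rear up+) %.2f roll %.2f topz@TCP %.4f n %d'%(np.degrees(np.arctan(k[0])),np.degrees(np.arctan(k[1])),k[2],best),'rear a %.4f'%np.percentile(A[R_][:,0],99.5),'b',np.percentile(A[R_][:,1],[.5,99.5]).round(4),'rect',np.round(s,1),round(g,1))
E
python3 - <<'E'
from h import *
plane('w5',False)
plane('w4',False)
E
```

```text
pitch(rear up+) -1.44 roll 2.47 topz@TCP 0.1003 n 8102 rear a 0.0571 b [-0.0452  0.0452] rect [91.5 45.5] 89.8Traceback (most recent call last):
  File "<stdin>", line 3, in <module>
  File "h.py", line 48, in plane
    i=rng.choice(len(H),3,False)
  File "numpy/random/_generator.pyx", line 864, in numpy.random._generator.Generator.choice
ValueError: a must be a positive integer unless no samples are taken
```

The cassette carries 2.5° of roll, because I twisted about a slightly tilted tool. I'll rest it across the housing top, with the tongue on the lip and the rear on the rim, then regrip it level.

```bash
python3 -c "
from h import *
go(.6326,-.0805,.092,-72)"
```

```text
t 16.52 pos [ 0.6425 -0.0781  0.1287] jaw -71.8 down [ 0.027  0.035 -0.999] gap 0.736 F [ 0.3 -0.7 -3.4]
units now [ 1.45 -0.46  0.01] twist 0.02
units after twist [ 1.45 -0.46  0.01]
```

Emit:
arm_command([
  {"tx": 0.4,"ty": -0.4,"tz": 0,"twist": 0},
  {"tx": 0.5,"ty": 0,"tz": 0,"twist": 0},
  {"tx": 0.4,"ty": 0,"tz": 0,"twist": 0},
  {"tx": 0,"ty": 0,"tz": 0,"twist": 0},
])

```text
clock: 17.02
ee_pos: [0.6308, -0.0809, 0.0934]
tcp_rot: [1.01, 1.343, -0.938]
wrist_force: [0.3, 0.4, -2.6]
finger_gap: 0.737
```

```bash
python3 -c "
from h import *
go(.6326,-.0805,.088,-72)"
```

```text
t 17.02 pos [ 0.6308 -0.0809  0.0934] jaw -71.9 down [ 0.025  0.036 -0.999] gap 0.737 F [ 0.3  0.4 -2.6]
units now [0.22 0.07 0.01] twist 0.01
units after twist [0.22 0.07 0.01]
```

Emit:
arm_command([
  {"tx": 0.15,"ty": 0.06,"tz": 0,"twist": 0},
  {"tx": 0.1,"ty": 0,"tz": 0,"twist": 0},
  {"tx": 0,"ty": 0,"tz": 0,"twist": 0},
])

```text
clock: 17.4
ee_pos: [0.6332, -0.0803, 0.0881]
tcp_rot: [1.011, 1.341, -0.937]
wrist_force: [-2.0, 0.3, 3.1]
finger_gap: 0.733
```

Emit:
arm_command([
  {"tx": 0.06,"ty": 0,"tz": 0,"twist": 0},
  {"tx": 0.06,"ty": 0,"tz": 0,"twist": 0},
  {"tx": 0,"ty": 0,"tz": 0,"twist": 0},
])

```text
clock: 17.77
ee_pos: [0.6336, -0.0805, 0.088]
tcp_rot: [1.013, 1.34, -0.935]
wrist_force: [-0.9, 1.0, 2.4]
finger_gap: 0.738
```

Emit:
arm_command([
  {"tx": 0.2,"ty": 0,"tz": 0,"twist": 0},
  {"tx": 0.25,"ty": 0,"tz": 0,"twist": 0},
])

```text
clock: 18.02
ee_pos: [0.6367, -0.0807, 0.0841]
tcp_rot: [1.017, 1.335, -0.928]
wrist_force: [-27.2, 6.2, 76.6]
finger_gap: 0.735
```

Emit:
arm_command([
  {"tx": 0,"ty": 0,"tz": 0,"twist": 0},
  {"tx": 0,"ty": 0,"tz": 0,"twist": 0},
], grip=0.72)

```text
clock: 18.27
ee_pos: [0.638, -0.0811, 0.0858]
tcp_rot: [1.018, 1.332, -0.926]
wrist_force: [-0.0, 0.2, 0.6]
finger_gap: 0.856
```

```bash
python3 - <<'E'
from h import *
go(.6326,-.0805,.086,-72)
plane('w6')
z=np.load('pics/w6.npz')['p'];cv2.imwrite('pics/w6.png',z)
E
```

```text
t 18.27 pos [ 0.638  -0.0811  0.0858] jaw -71.9 down [ 0.04   0.04  -0.998] gap 0.856 F [-0.   0.2  0.6]
units now [-0.01 -0.2  -0.09] twist 0.01
units after twist [-0.01 -0.2  -0.09]
pitch(rear up+) 0.29 roll -0.01 topz@TCP 0.0569 n 7849 rear a 0.0562 b [-0.0458  0.0448] rect [91.6 44.9] 89.1
```

It's level now (roll 0, pitch 0.3°). That push reached 77 N, so later ones must be gentler. Next, measure cassette against housing in this same wrist image.

```bash
python3 - <<'E'
from h import *
y=np.radians(18);ex=np.array([np.cos(y),np.sin(y)]);ey=np.array([-ex[1],ex[0]]);O=np.array([.6108,-.0876])
for f in('w6','top1','w1'):
    W=cloud(f);d=W[...,:2]-O;a=d@ex;b=d@ey;h=W[...,2]
    m=(h>.032)&(h<.038)&(abs(a)<.12)&(abs(b)<.08)
    L=[]
    for a0 in np.arange(-.07,.08,.02):
        s=m&(abs(a-a0)<.01)
        if s.sum()>20:L.append((round(a0,2),np.percentile(b[s],[1,99]).round(4).tolist()))
    print(f,'housing b by a',L)
    s=m&(abs(b)>.03)&(abs(b)<.055)&(a>.05);print(' rear',np.percentile(a[s],99).round(4) if s.sum() else None)
    if f=='w6':
        c=(h>.054)&(h<.0595)&(a>.035)&(a<.1)&(abs(b)<.06)
        for a0 in(.045,.06,.075):
            s=c&(abs(a-a0)<.006);print('cas b',a0,np.percentile(b[s],[1,99]).round(4))
        print('cas rear a',np.percentile(a[c],99).round(4))
E
```

```text
w6 housing b by a [(np.float64(-0.07), [-0.0522, 0.0495]), (np.float64(-0.05), [-0.0583, 0.0565]), (np.float64(-0.03), [-0.0598, 0.0567]), (np.float64(0.01), [-0.0629, 0.0604]), (np.float64(0.03), [-0.0624, 0.06]), (np.float64(0.05), [-0.0627, 0.06]), (np.float64(0.07), [-0.0627, 0.0601])]
 rear 0.0854
cas b 0.045 [-0.0478  0.0429]
cas b 0.06 [-0.048   0.0426]
cas b 0.075 [-0.0477  0.0417]
cas rear a 0.0842
top1 housing b by a [(np.float64(-0.07), [-0.0597, 0.0617]), (np.float64(-0.05), [-0.0606, 0.0623]), (np.float64(-0.03), [-0.0613, 0.0622]), (np.float64(-0.01), [-0.061, 0.0624]), (np.float64(0.01), [-0.0608, 0.0623]), (np.float64(0.03), [-0.061, 0.0621]), (np.float64(0.05), [-0.0616, 0.0623]), (np.float64(0.07), [-0.0613, 0.0618])]
 rear 0.0869
w1 housing b by a [(np.float64(-0.07), [-0.0607, 0.0602]), (np.float64(-0.05), [-0.062, 0.061]), (np.float64(-0.03), [-0.062, 0.0609]), (np.float64(-0.01), [-0.0621, 0.0608]), (np.float64(0.01), [-0.0622, 0.0608]), (np.float64(0.03), [-0.062, 0.0608]), (np.float64(0.05), [-0.0619, 0.0607]), (np.float64(0.07), [-0.0615, 0.0604])]
 rear 0.0843
```

View pics/w6.png

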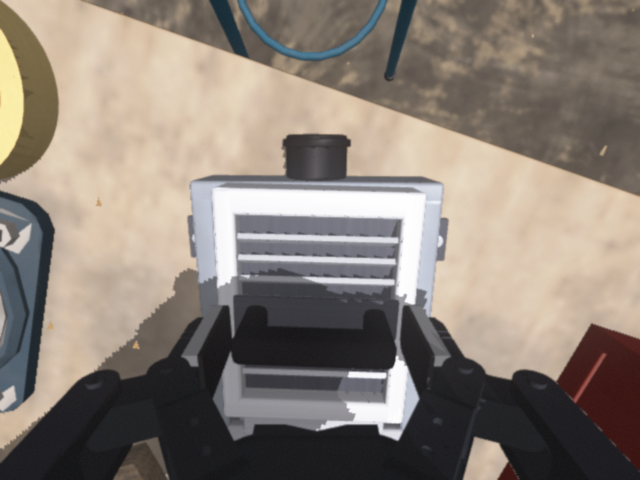

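The cassette is centred to about 1.5 mm in y and about 1° in yaw, with its rear at x = +85 mm on the rim. Regrip it, lift it, and check.

Emit:
arm_command([
  {"tx": 0,"ty": -0.1,"tz": -0.04,"twist": 0},
  {"tx": 0,"ty": 0,"tz": 0,"twist": 0},
])

```text
clock: 18.58
ee_pos: [0.6347, -0.0807, 0.0847]
tcp_rot: [1.017, 1.333, -0.927]
wrist_force: [-0.5, 0.3, 0.5]
finger_gap: 0.855
```

Emit:
arm_command([
  {"tx": 0,"ty": 0,"tz": 0,"twist": 0},
  {"tx": 0,"ty": 0,"tz": 0,"twist": 0},
  {"tx": 0,"ty": 0,"tz": 0,"twist": 0},
  {"tx": -0.3,"ty": 0,"tz": 0,"twist": 0},
  {"tx": -0.2,"ty": 0.2,"tz": 0,"twist": 0},
  {"tx": 0,"ty": 0.2,"tz": 0,"twist": 0},
  {"tx": 0,"ty": 0,"tz": 0,"twist": 0},
], grip=-1)

```text
clock: 19.45
ee_pos: [0.6441, -0.0775, 0.0983]
tcp_rot: [1.017, 1.335, -0.927]
wrist_force: [0.2, 0.7, -2.9]
finger_gap: 0.733
```

```bash
cat >> h.py <<'E'
def rel(f):
    "cassette against housing, in the housing frame, from one wrist picture"
    plane(f)
    y=np.radians(18);ex=np.array([np.cos(y),np.sin(y)]);ey=np.array([-ex[1],ex[0]]);O=np.array([.6108,-.0876])
    o=arm.observe();t=o['ee_pos'][:2]-O;print('TCP in housing',(t@ex).round(4),(t@ey).round(4))
    W=cloud(f);d=W[...,:2]-O;a=d@ex;b=d@ey;h=W[...,2]
    for n,z0,z1 in(('housing',.032,.038),('cassette',.05,.085)):
        m=(h>z0)&(h<z1)&(abs(b)<.08)
        print(n,[np.percentile(b[m&(abs(a-q)<.006)],[1,99]).round(4).tolist() for q in(.05,.065,.078) if (m&(abs(a-q)<.006)).sum()>20],'rear',np.percentile(a[m&(a<.1)&(abs(b)>.025)&(abs(b)<.06)],99.).round(4))
E
python3 - <<'E'
from h import *
go(.6326,-.0805,.086,-72)
rel('w7')
E
```

```text
t 19.45 pos [ 0.6441 -0.0775  0.0983] jaw -71.9 down [ 0.037  0.04  -0.999] gap 0.733 F [ 0.2  0.7 -2.9]
units now [ 0.47 -0.5  -0.02] twist 0.01
units after twist [ 0.47 -0.5  -0.02]
pitch(rear up+) 0.09 roll 0.14 topz@TCP 0.0702 n 8341 rear a 0.0589 b [-0.0467  0.0438] rect [91.6 47.6] 90.0
TCP in housing 0.0345 -0.0008
housing [[-0.0627, 0.0603], [-0.0631, 0.0601], [-0.0631, 0.06]] rear 0.0845
cassette [[-0.0463, 0.0427], [-0.0467, 0.0425], [-0.0471, 0.0423]] rear 0.0942
```

Level and aligned. The tip is at x of about -49 and the rear overhangs the rim. Now lower so the rear rim tilts the cassette about the grip.

Emit:
arm_command([
  {"tx": 0.35,"ty": 0,"tz": -0.03,"twist": 0},
  {"tx": 0.12,"ty": 0,"tz": 0,"twist": 0},
  {"tx": 0.1,"ty": 0,"tz": 0,"twist": 0},
  {"tx": 0.1,"ty": 0,"tz": 0,"twist": 0},
])

```text
clock: 20.0
ee_pos: [0.6421, -0.0774, 0.0824]
tcp_rot: [1.018, 1.338, -0.929]
wrist_force: [-13.8, 2.2, 21.0]
finger_gap: 0.732
```

Emit:
arm_command([
  {"tx": 0.12,"ty": 0,"tz": 0,"twist": 0},
  {"tx": 0.12,"ty": 0,"tz": 0,"twist": 0},
])

```text
clock: 20.25
ee_pos: [0.6401, -0.0782, 0.0796]
tcp_rot: [1.021, 1.34, -0.931]
wrist_force: [-13.7, 2.7, 21.1]
finger_gap: 0.738
```

```bash
python3 - <<'E'
from h import *
go(.6326,-.0805,.08,-72)
rel('w8')
E
```

```text
t 20.25 pos [ 0.6401 -0.0782  0.0796] jaw -72.1 down [ 0.033  0.043 -0.999] gap 0.738 F [-13.7   2.7  21.1]
units now [-0.03 -0.31 -0.01] twist -0.01
units after twist [-0.03 -0.31 -0.01]
pitch(rear up+) 5.95 roll 0.70 topz@TCP 0.0528 n 8936 rear a 0.0614 b [-0.0465  0.0441] rect [91.4 50.1] 89.6
TCP in housing 0.0307 -0.0001
housing [[-0.0627, 0.06], [-0.0628, 0.0598], [-0.0628, 0.0599]] rear 0.0847
cassette [[-0.0462, 0.0442], [-0.0462, 0.0438], [-0.0466, 0.0436]] rear 0.0929
```

Tilting works: 6° at 21 N. A little more.

Emit:
arm_command([
  {"tx": 0.12,"ty": 0.05,"tz": 0,"twist": 0},
  {"tx": 0.1,"ty": 0.05,"tz": 0,"twist": 0},
])

```text
clock: 20.55
ee_pos: [0.6392, -0.0787, 0.0771]
tcp_rot: [1.023, 1.344, -0.934]
wrist_force: [-15.7, 2.6, 23.4]
finger_gap: 0.735
```

```bash
python3 - <<'E'
from h import *
go(.6326,-.0805,.08,-72)
rel('w9')
E
```

```text
t 20.55 pos [ 0.6392 -0.0787  0.0771] jaw -72.2 down [ 0.029  0.046 -0.999] gap 0.735 F [-15.7   2.6  23.4]
units now [-0.13 -0.27 -0.01] twist -0.02
units after twist [-0.13 -0.27 -0.02]
pitch(rear up+) 8.79 roll 0.79 topz@TCP 0.0508 n 9849 rear a 0.0619 b [-0.0464  0.0441] rect [91.3 50.5] 89.4
TCP in housing 0.0297 -0.0003
housing [[-0.0628, 0.0599], [-0.0628, 0.0599], [-0.0629, 0.0601]] rear 0.0848
cassette [[-0.0463, 0.044], [-0.0465, 0.0434], [-0.0468, 0.0431]] rear 0.0929
```

8.8° now, with the tongue tip about 3.5 mm above the pocket floor and 12 mm short of the lip. Unload a little and slide the tongue under the lip.

Emit:
arm_command([
  {"tx": -0.08,"ty": -0.1,"tz": 0,"twist": 0},
  {"tx": 0,"ty": -0.2,"tz": 0,"twist": 0},
  {"tx": 0,"ty": -0.2,"tz": 0,"twist": 0},
  {"tx": 0,"ty": -0.2,"tz": 0,"twist": 0},
  {"tx": 0,"ty": 0,"tz": 0,"twist": 0},
])

```text
clock: 21.22
ee_pos: [0.6208, -0.0849, 0.0779]
tcp_rot: [1.024, 1.344, -0.935]
wrist_force: [0.2, 0.1, -2.6]
finger_gap: 0.733
```

```bash
python3 - <<'E'
from h import *
go(.6326,-.0805,.08,-72)
rel('w10')
E
```

```text
t 21.23 pos [ 0.6208 -0.0849  0.0779] jaw -72.3 down [ 0.028  0.046 -0.999] gap 0.733 F [ 0.2  0.1 -2.6]
units now [-0.06  0.51 -0.03] twist -0.03
units after twist [-0.06  0.51 -0.02]
pitch(rear up+) 7.36 roll 0.85 topz@TCP 0.0514 n 9647 rear a 0.0619 b [-0.0462  0.0444] rect [91.5 50.6] 89.2
TCP in housing 0.0107 -0.0004
housing [[-0.0626, 0.06], [-0.0626, 0.06], [-0.0617, 0.0589]] rear 0.0854
cassette [[-0.0468, 0.0433], [-0.0467, 0.0425], [-0.0363, 0.0424]] rear 0.0732
```

The tongue is about 9 mm under the lip with no contact force. Another 6 mm in.

Emit:
arm_command([
  {"tx": 0,"ty": -0.14,"tz": -0.02,"twist": 0},
  {"tx": 0,"ty": -0.1,"tz": 0,"twist": 0},
  {"tx": 0,"ty": 0,"tz": 0,"twist": 0},
])

```text
clock: 21.65
ee_pos: [0.615, -0.0859, 0.0775]
tcp_rot: [1.023, 1.344, -0.934]
wrist_force: [-0.2, -0.3, -1.5]
finger_gap: 0.735
```

```bash
python3 - <<'E'
from h import *
go(.6326,-.0805,.08,-72)
rel('w11')
E
```

```text
t 21.65 pos [ 0.615  -0.0859  0.0775] jaw -72.2 down [ 0.028  0.046 -0.999] gap 0.735 F [-0.2 -0.3 -1.5]
units now [-0.07  0.74  0.  ] twist -0.02
units after twist [-0.07  0.74  0.01]
pitch(rear up+) 7.20 roll 1.04 topz@TCP 0.0514 n 9355 rear a 0.0615 b [-0.0462  0.0439] rect [91.3 50.2] 89.8
TCP in housing 0.0047 0.0003
housing [[-0.0626, 0.06], [-0.0628, 0.0599], [-0.0617, 0.0587]] rear 0.0851
cassette [[-0.0461, 0.044], [-0.0455, 0.0429]] rear 0.0672
```

Tip is at about -72 and the rear is clear of the wall. Lower gently.

Emit:
arm_command([
  {"tx": 0.1,"ty": 0,"tz": 0,"twist": 0},
  {"tx": 0.1,"ty": 0.0,"tz": 0,"twist": 0},
  {"tx": 0.08,"ty": 0.02,"tz": 0,"twist": 0},
])

```text
clock: 22.08
ee_pos: [0.617, -0.0851, 0.0709]
tcp_rot: [1.024, 1.342, -0.932]
wrist_force: [0.7, 1.7, 3.7]
finger_gap: 0.736
```

Emit:
arm_command([
  {"tx": 0.1,"ty": 0.05,"tz": 0,"twist": 0},
  {"tx": 0.1,"ty": 0.05,"tz": 0,"twist": 0},
])

```text
clock: 22.32
ee_pos: [0.62, -0.0843, 0.0664]
tcp_rot: [1.024, 1.342, -0.932]
wrist_force: [-2.0, 1.1, 5.7]
finger_gap: 0.738
```

```bash
python3 - <<'E'
from h import *
go(.6326,-.0805,.0636,-72)
rel('w12')
E
```

```text
t 22.32 pos [ 0.62   -0.0843  0.0664] jaw -72.2 down [ 0.031  0.046 -0.998] gap 0.738 F [-2.   1.1  5.7]
units now [0.13 0.52 0.01] twist -0.02
units after twist [0.13 0.52 0.01]
pitch(rear up+) 4.13 roll 0.42 topz@TCP 0.0299 n 12551 rear a 0.0754 b [-0.046   0.0461] rect [68.1 94. ] 0.0
TCP in housing 0.01 0.0003
housing [[-0.0618, 0.0591], [-0.0625, 0.0597], [-0.0615, 0.0587]] rear 0.085
cassette [] rear 0.0211
```

Emit:
arm_command([
  {"tx": 0.08,"ty": 0.04,"tz": 0,"twist": 0},
  {"tx": 0.06,"ty": 0.03,"tz": 0,"twist": 0},
])

```text
clock: 22.62
ee_pos: [0.6223, -0.0836, 0.0628]
tcp_rot: [1.024, 1.341, -0.931]
wrist_force: [-2.0, 1.5, 7.8]
finger_gap: 0.732
```

```bash
python3 - <<'E'
from h import *
go(.6326,-.0805,.0636,-72)
snap('wrist','w13')
y=np.radians(18);ex=np.array([np.cos(y),np.sin(y)]);ey=np.array([-ex[1],ex[0]]);O=np.array([.6108,-.0876])
W=cloud('w13');d=W[...,:2]-O;a=d@ex;b=d@ey;h=W[...,2]
for bb in(-.0425,-.001,.0405):
  print(bb,[(q,np.median(h[(abs(a-q)<.003)&(abs(b-bb)<.0025)]).round(4)) for q in(.03,.045,.06,.066,.0695,.08)])
E
```

```text
t 22.62 pos [ 0.6223 -0.0836  0.0628] jaw -72.2 down [ 0.032  0.046 -0.998] gap 0.732 F [-2.   1.5  7.8]
units now [-0.01  0.43  0.01] twist -0.02
units after twist [-0.01  0.43  0.01]
-0.0425 [(0.03, np.float64(0.0358)), (0.045, np.float64(0.0356)), (0.06, np.float64(0.0356)), (0.066, np.float64(0.0356)), (0.0695, np.float64(0.0334)), (0.08, np.float64(0.0354))]
-0.001 [(0.03, np.float64(0.028)), (0.045, np.float64(0.0286)), (0.06, np.float64(0.0365)), (0.066, np.float64(0.0365)), (0.0695, np.float64(0.0356)), (0.08, np.float64(0.0354))]
0.0405 [(0.03, np.float64(0.0373)), (0.045, np.float64(0.0374)), (0.06, np.float64(0.0375)), (0.066, np.float64(0.0374)), (0.0695, np.float64(0.0367)), (0.08, np.float64(0.0354))]
```

View pics/w13.png

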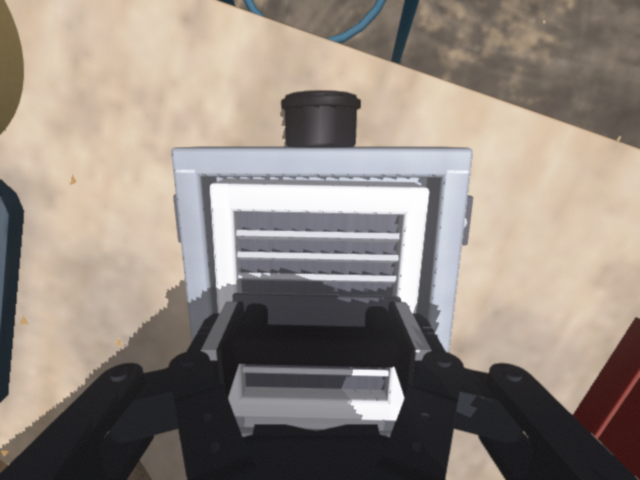

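The cassette is in the pocket and flat in pitch. Its left side is still 2 mm high, from the roll. A mild press first, then check.

Emit:
arm_command([
  {"tx": 0.1,"ty": 0,"tz": 0,"twist": 0},
  {"tx": 0.12,"ty": 0,"tz": 0,"twist": 0},
])

```text
clock: 22.92
ee_pos: [0.6226, -0.0835, 0.0622]
tcp_rot: [1.027, 1.342, -0.928]
wrist_force: [-20.4, 6.9, 52.4]
finger_gap: 0.732
```

```bash
cat >> h.py <<'E'
def home(f):
    go(.6326,-.0805,.0636,-72);snap('wrist',f)
    y=np.radians(18);ex=np.array([np.cos(y),np.sin(y)]);ey=np.array([-ex[1],ex[0]]);O=np.array([.6108,-.0876])
    W=cloud(f);d=W[...,:2]-O;a=d@ex;b=d@ey;h=W[...,2]
    for bb in(-.0425,-.001,.0405):
      print(bb,[(q,float(np.median(h[(abs(a-q)<.003)&(abs(b-bb)<.0025)]).round(4))) for q in(-.06,-.035,.03,.045,.06,.066,.08)])
E
python3 -c "
from h import *
home('w14')"
```

```text
t 22.93 pos [ 0.6226 -0.0835  0.0622] jaw -72.2 down [ 0.033  0.049 -0.998] gap 0.732 F [-20.4   6.9  52.4]
units now [-0.04  0.42  0.01] twist -0.02
units after twist [-0.04  0.42  0.01]
-0.0425 [(-0.06, nan), (-0.035, 0.0355), (0.03, 0.0356), (0.045, 0.0355), (0.06, 0.0355), (0.066, 0.0356), (0.08, 0.0356)]
-0.001 [(-0.06, 0.0203), (-0.035, 0.0312), (0.03, 0.0278), (0.045, 0.028), (0.06, 0.036), (0.066, 0.0362), (0.08, 0.0356)]
0.0405 [(-0.06, 0.0303), (-0.035, 0.0369), (0.03, 0.0369), (0.045, 0.0369), (0.06, 0.0368), (0.066, 0.0368), (0.08, 0.0355)]
  return _methods._mean(a, axis=axis, dtype=dtype,
  ret = ret.dtype.type(ret / rcount)
```

Emit:
arm_command([
  {"tx": 0,"ty": 0,"tz": 0,"twist": 0},
  {"tx": 0,"ty": 0,"tz": 0,"twist": 0},
])

```text
clock: 23.22
ee_pos: [0.6223, -0.0838, 0.0632]
tcp_rot: [1.028, 1.341, -0.928]
wrist_force: [0.0, 0.0, 1.1]
finger_gap: 0.738
```

Emit:
arm_command([
  {"tx": 0,"ty": 0,"tz": 0,"twist": 0},
  {"tx": 0,"ty": 0,"tz": 0,"twist": 0},
  {"tx": 0,"ty": 0,"tz": 0,"twist": 0},
], grip=0.8)

```text
clock: 23.6
ee_pos: [0.6221, -0.0837, 0.062]
tcp_rot: [1.027, 1.342, -0.929]
wrist_force: [-0.3, 0.4, 0.3]
finger_gap: 0.899
```

```bash
python3 -W ignore -c "
from h import *
home('w15')"
```

```text
t 23.6 pos [ 0.6221 -0.0837  0.062 ] jaw -72.2 down [ 0.033  0.049 -0.998] gap 0.899 F [-0.3  0.4  0.3]
units now [-0.05  0.44  0.01] twist -0.02
units after twist [-0.05  0.44  0.01]
-0.0425 [(-0.06, 0.0328), (-0.035, 0.0354), (0.03, 0.0354), (0.045, 0.0354), (0.06, 0.0354), (0.066, 0.0355), (0.08, 0.0354)]
-0.001 [(-0.06, 0.0196), (-0.035, 0.0313), (0.03, 0.027), (0.045, 0.0271), (0.06, 0.0352), (0.066, 0.0354), (0.08, 0.0354)]
0.0405 [(-0.06, 0.0329), (-0.035, 0.0355), (0.03, 0.0355), (0.045, 0.0354), (0.06, 0.0355), (0.066, 0.0356), (0.08, 0.0354)]
```

Flat and flush with the rim everywhere (35.4 mm on both). Retreat up along the tool and do a final check.

Emit:
arm_command([
  {"tx": -0.3,"ty": 0,"tz": 0,"twist": 0},
  {"tx": -0.6,"ty": 0,"tz": 0,"twist": 0},
  {"tx": -0.98,"ty": 0,"tz": 0,"twist": 0},
  {"tx": -0.98,"ty": 0,"tz": 0,"twist": 0},
  {"tx": -0.98,"ty": 0,"tz": 0,"twist": 0},
  {"tx": -0.98,"ty": 0,"tz": 0,"twist": 0},
  {"tx": -0.98,"ty": 0,"tz": 0,"twist": 0},
  {"tx": 0,"ty": 0,"tz": 0,"twist": 0},
], grip=1)

```text
clock: 24.65
ee_pos: [0.6174, -0.0927, 0.2187]
tcp_rot: [1.03, 1.337, -0.928]
wrist_force: [-0.5, 0.8, -0.9]
finger_gap: 1.002
```

```bash
python3 -W ignore - <<'E'
from h import *
home('w16')
p=np.load('pics/w16.npz')['p'];q,_=snap('top','top3')
cv2.imwrite('pics/end.png',np.hstack([cv2.resize(p,(400,300)),cv2.resize(q,(400,300))]))
E
```

```text
t 24.65 pos [ 0.6174 -0.0927  0.2187] jaw -72.3 down [ 0.038  0.048 -0.998] gap 1.002 F [-0.5  0.8 -0.9]
units now [ 6.24  0.41 -0.07] twist -0.03
units after twist [ 6.24  0.41 -0.06]
-0.0425 [(-0.06, 0.0301), (-0.035, 0.0342), (0.03, 0.034), (0.045, 0.0342), (0.06, 0.0342), (0.066, 0.0338), (0.08, 0.0341)]
-0.001 [(-0.06, 0.02), (-0.035, 0.0269), (0.03, 0.0259), (0.045, 0.0276), (0.06, 0.0342), (0.066, 0.034), (0.08, 0.0341)]
0.0405 [(-0.06, 0.0306), (-0.035, 0.0341), (0.03, 0.0341), (0.045, 0.0343), (0.06, 0.0338), (0.066, 0.0342), (0.08, 0.0341)]
```

View pics/end.png

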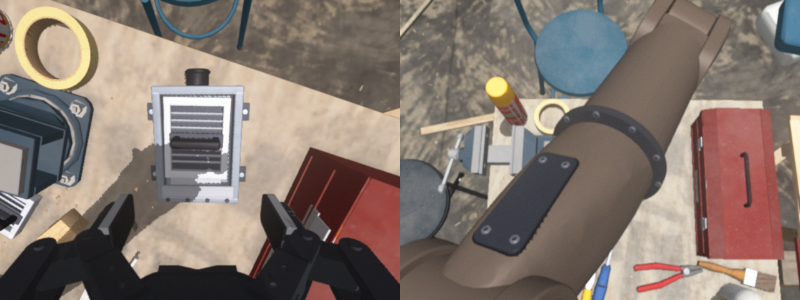

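```bash
python3 -W ignore - <<'E'
from h import *
y=np.radians(18);ex=np.array([np.cos(y),np.sin(y)]);ey=np.array([-ex[1],ex[0]]);O=np.array([.6108,-.0876])
W=cloud('w16');d=W[...,:2]-O;a=d@ex;b=d@ey;h=W[...,2]
for q in list(range(-92,-40,3))+list(range(60,92,3)):
    s=abs(a-q/1e3)<.0015
    print(q,[float(np.median(h[s&(abs(b-c)<.006)]).round(4)) for c in(-.03,0,.03)],end=' ')
p=np.load('pics/w16.npz')['p'][120:340,220:410]
cv2.imwrite('pics/c16.png',cv2.resize(p,None,fx=2.7,fy=2.7,interpolation=cv2.INTER_CUBIC))
E
```

```text
-92 [nan, nan, nan] -89 [nan, nan, nan] -86 [0.034, 0.0344, 0.0344] -83 [0.0346, 0.0345, 0.0346] -80 [0.0344, 0.0345, 0.0343] -77 [0.0346, 0.0346, 0.0342] -74 [0.0344, 0.0348, 0.0342] -71 [0.0344, 0.0345, 0.0344] -68 [0.0345, 0.0344, 0.0346] -65 [0.0341, 0.0342, 0.0345] -62 [0.0329, 0.0334, 0.0332] -59 [0.0304, 0.0252, 0.0298] -56 [0.0184, 0.0184, 0.0186] -53 [nan, 0.0192, 0.0179] -50 [nan, nan, nan] -47 [0.0341, 0.0341, 0.0341] -44 [0.0341, 0.0344, 0.0344] -41 [0.0344, 0.0345, 0.0344] 60 [0.034, 0.0342, 0.0338] 63 [0.0342, 0.0342, 0.0342] 66 [0.0341, 0.034, 0.0339] 69 [0.032, 0.0326, 0.0339] 72 [0.0126, 0.0128, 0.0251] 75 [0.034, 0.034, 0.0344] 78 [0.0341, 0.0341, 0.0341] 81 [0.034, 0.0341, 0.0341] 84 [0.0338, 0.0335, 0.0334] 87 [-0.0021, 0.0314, -0.0017] 90 [-0.002, 0.0313, -0.0017]
```

View pics/c16.png

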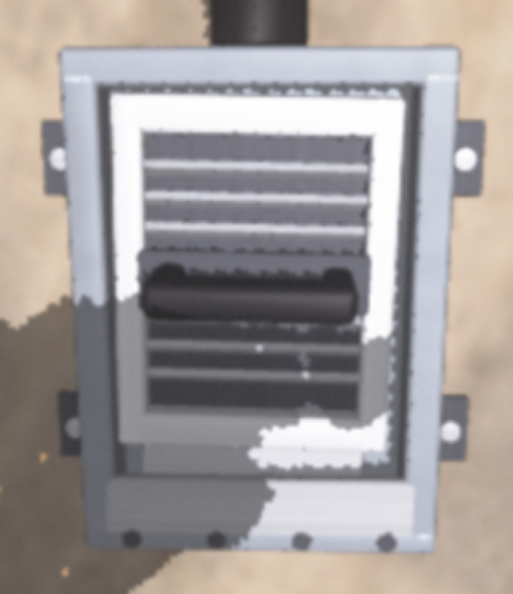

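The crop shows the tongue passing under the lip, with the body flush in the pocket and even gaps all round. The gripper is clear at 22 cm.

```bash
python3 -c "
from h import *
print(arm.sign_off())"
```

```text
the job is handed in; nothing more can be done
None
```

The wooden offcut is out of the housing and the larger cassette is fitted. I handed the job in at about 24.7 s of the 58 s limit; no verdict was reported.

**Offcut:** I lifted it out and stood it on the bench at about (0.397, 0.086), well clear of the housing.

**Cassette:** These moves can't tilt the tool, so I gripped the handle by its 64 mm bar ends instead of across the 12 mm as the description says. That let the cassette pivot in the jaws. I pressed its rear on the housing's rear rim to tilt it to about 8.8°. Then I slid the tongue under the lip and lowered the rear under grip until it lay flat.

**Last checks:**
- **Fit:** The top is flush with the rim everywhere, to within about 0.3 mm. The tongue runs under the lip, and the cassette sits within about 2 mm of home along x.
- **Clearance:** The gripper is open, about 22 cm above the bench and touching nothing.

**What didn't go smoothly:**
- **Extra regrip:** The cassette had picked up 2.5° of roll on the way over, so I rested it across the housing top and regripped it level.
- **Higher force:** One press during that step reached about 77 N at the wrist, below the 120 N limit but more than I intended. The final seating press reached about 52 N.
- **Small settle:** The left side was still about 1.3 mm high after that press, and settled flush when I released it.
- **Not measured:** The small cassette and the other bystanders were never touched, but I didn't measure them again at the end because the arm hid most of them from the top camera.
- **Pictures:** I viewed 11, one over the budget.

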